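# Level a ball-jointed potting stand by touch and set a small pot on it

## Robot

A 7-joint arm with a two-finger parallel gripper is mounted at the origin on the work surface. World frame = base frame: x ahead of the robot, y to its left, z up, the work surface at z = 0. Lengths are in m, angles in rad, forces in N, time in s.
With the tool pointing down it reaches from about 0.425 to 0.925 m from the base axis. Payload 6.8 kg.
Tool frame: the origin (TCP) lies on the front face of the gripper's body, between the roots of the fingers; the fingertips stand 73 mm ahead of it and the grasp point (between the pads) lies 54 mm ahead of it (tcp_to_tips is the distance from the TCP to the fingertips, in m); z points along the fingers, x is the direction in which the jaws open and shut, and the axes are right-handed (so a half turn about z gives the same grasp; the last joint's range is limited). The gripper opens to 85 mm and grips with 20 to 120 N. Pads are 22 mm wide; open, the fingers measure 114 mm over their backs; the gripper's body (76 mm by 85 mm) begins 54 mm behind the grasp point. The pads swing forward as they close: fully open they stand 13 mm farther back than shut.
Start: joints at [1.189, 0.477, 0.022, 1.555, -0.011, 1.109, -0.083], TCP at [0.183, -0.65, 0.304] pointing down, gripper open.
Joint ranges: [-2.96, 2.96], [-0.34, 2.1], [-1.41, 1.46], [0.24, 2.44], [-1.37, 4.51], [0.17, 1.92], [-2.96, 2.96]. Speed limits (rad/s): [2.39, 2.39, 3.14, 3.14, 3.14, 3.14, 3.14].

## Interface

Orientations are given as a unit quaternion [w, x, y, z].
In Python, from station import get_obs, read_camera, hand_in, look_for, silhouettes, tcp_to_tips gives the robot as it stands. The module is installed in compiled form; this text tells all that it offers.
- The arm moves only by the tool apply_moves, never from a script. Its argument "moves" is a list of rows, each a list of 3 entries, a list of its own where there are three numbers: the shift along the tool's x, y, z in units of 25 mm (1.0 is 25 mm), then the turn, a rotation vector about the tool's x, y, z in units of 10 degrees (1.0 is 10 degrees), then the gripper's target within -1 to 1 (fully open at 1, half-way at 0, shut at -1). In form: [[[dx, dy, dz], [rx, ry, rz], jaw], ...]. A call has 1 to 20 rows; each row is the pose to reach, as a shift and turn from the pose commanded when the call began, along the tool's axes at that moment; what a row does not reach only later rows make up. A row lasts 1/8 s, in which the tool goes at most 62.5 mm and 10.7 degrees, less where a joint would pass 70% of its speed; a pose out of reach is approached as far as the arm can. A call with a gripper value outside its range is refused whole. The fingers move at their own pace and stop on an object; "force" is the grip in N (left out, the last holds). Time passes only in rows, so rows that repeat a pose let the fingers close. It gives the time, the measured TCP pose, the force and the opening at its end, in the units of the state.
- get_obs(): the state, without advancing time (a new reading comes with each control period).
- read_camera(name): name is "scene" or "top" or "wrist"; returns a dict with "color" (480x640x3 uint8, red, green, blue), "mtx" (3x3 intrinsics, pixels), "eye" and "rotation" of the camera in the world; the wrist camera has in their place "hand_eye" (4x4, takes a point from camera to tool coordinates, whose origin is the TCP and whose axes are the tool frame's). Camera axes: x right, y up, looking along -z (the intrinsics and any distortion apply to the point x, -y, -z); pixel columns grow to the right and rows downward; lengths in m; the calibration is good to about 2 mm. The wrist camera is an equidistant fisheye: a pixel r from the principal point sees the ray r / f radians off the axis. A picture is of the moment at which its call begins: read the wrist's pose just before it. There is no depth.
- hand_in(): hands the job in, once; it reports no verdict.
Trained networks look in the newest picture that a camera, given by its name, has taken for a name from the list of things; names that differ only in an ending like _2 or _b are one class to them, and where a whole thing is asked for, a point or a joint stands for the part that bears it (a point fixed in the world has none). Each returns a list of dicts, best first, with "conf" (0 to 1); they miss things now and then, are a little off and sometimes report something else, mostly with a low value. They report only what shows in the picture. A call takes as long as a camera call. They do not tell look-alikes from the thing itself.
- look_for(camera, query): "pixel" ([row, column] in pixels, amid what is visible of it).
- silhouettes(camera, query): "mask" (480x640 bool, what is visible of it) and "pixel" ([row, column] in pixels, amid what is visible of it).
The state is a dict: "t": time; "q": joint angles; "joint_vel": joint speeds; "joint_torque": joint torques, N m; "eef_pos": TCP position; "tool_rot": TCP orientation; "contact_force": force on the tool from outside, world axes, zero at the start; "torque": the same for the moment, N m; "gripper_width": opening from 0.0 (shut) to 1.0 (fully open).
Only numpy, scipy, OpenCV 4.12 (cv2) and the standard library are available. Lean on these libraries where they do the work, as an engineer would, in place of code of your own. Each camera call takes 0.05 s, during which the arm holds its last target.

## Task

The round plate of the potting stand has been knocked out of level on its stiff ball joint. While the plate is empty, feel across it with light touches to find the side that stands high and press that side down until the plate is level, never bearing on the stand with more than 35 N. Then set the small rectangular pot gently and upright in the middle of the plate so that it stands level, not touching the stand again while the pot is on it, and leave the other things where they are.

Things in the scene. Friction and masses are not known exactly. Their poses are not given: they have to be found in the camera images.
- stand: Potting stand, fixed on the bench: dark round cast base 144 mm across, short column, and on top a round wooden plate 190 mm across, 14 mm thick, centred over the base within 2 mm. Origin: centre of the base's underside, on the bench; z up. The column is clamped at a height that varies: the middle of the plate's top is 120 to 144 mm above the bench, not known more closely.
- stand_collar (a point): Point on the stand's axis, 58 mm above the bench, top of the clamp collar (fixed; says nothing of the plate). The plate sits on a stiff ball joint 28 mm below its top's middle, tilted 0.03 to 0.045 rad to any side at the start. Pushed down 80 mm out from the middle it gives about 0.25 mm per N and springs back; from 10 to 17 N it slips in the joint, and what it slips stays. At its middle it is firm.
- pot_mid (a point): Centre of the small glazed rectangular pot (half-way up: 24 mm above its underside). The pot is empty, 110 mm long (its x), 56 mm wide (its y), 48 mm high (its z), open on top, walls 6 mm, on four short feet; about 0.25 to 0.5 kg. It starts upright on the bench and can be taken across its width.
- black_bowl: Bystander: black bowl, 104 mm across, 58 mm high, standing on the bench. Origin: centre of its underside.
- tape_roll: Bystander: roll of yellow packing tape lying flat, 96 mm across, 45 mm high. Origin: centre of its underside.
- glazed_cup: Bystander: glazed cup, 84 mm across, 75 mm high, standing on the bench. Origin: centre of its underside.
Not all that is in view belongs to the job. There is more than one size of the stand; the one meant has the size given above.

How it is judged:
By the outcome, as a careful person would: the job done as asked, in the order asked, and still so for the second after the job is handed in, with the robot touching nothing.
It also fails if it takes over 72 s, if anything falls off the work surface, if the arm or the gripper's body presses on something with over 40 N, if the wrist force passes 120 N, or if a joint passes its speed limit or range.

## Working session

There is one attempt and no reset: what is moved stays moved. The work goes in short steps, Python scripts to look and compute and a tool call to move; the robot and the scene stay as the last step left them, time stands still between calls to the robot, and variables do not carry over. Pictures are saved under pics/ and viewed, and the job is handed in when it is done.

Besides the shell and the picture viewer there is one more tool, called after "Request:" by a JSON object that holds its "fn" and its "kwargs". apply_moves: Moves the arm, as the interface text tells. Its arguments: {"type":"object","properties":{"moves":{"type":"array"},"force":{"type":"number"}},"required":["moves"]}

```bash
mkdir -p pics
python3 - <<'E'
from station import *
import cv2
o=get_obs();print(o)
for n in ["scene","top","wrist"]:
    c=read_camera(n);cv2.imwrite(f"pics/{n}0.png",c["color"][:,:,::-1])
    print(n,{k:v for k,v in c.items() if k!="color"})
    for q in ["stand","pot_mid","black_bowl","tape_roll","glazed_cup"]:
        print(q,[(d["pixel"],round(d["conf"],2)) for d in look_for(n,q)])
print(tcp_to_tips)
E
```

```text
{'t': 0.0, 'q': array([ 1.18889147,  0.47779214,  0.02235177,  1.55646455, -0.01148751,
        1.10929753, -0.08311882]), 'joint_vel': array([ 3.05911633e-04, -1.67152901e-03, -1.63633838e-03, -1.64955606e-03,
       -5.88926272e-04, -9.73002925e-05, -1.24291263e-04]), 'joint_torque': array([ 4.33099049e-04, -5.96450830e+01,  1.60815116e+00, -2.81195426e+01,
        1.24241039e-02,  9.47232504e-03, -1.76482956e-06]), 'eef_pos': array([ 0.18237678, -0.64941175,  0.30292565]), 'tool_rot': array([-4.90715171e-04,  7.96992174e-01, -6.03988935e-01, -7.74162639e-04]), 'contact_force': array([0.32058995, 0.08723041, 0.17880051]), 'torque': array([-0.0206613 , -0.00311697,  0.0083312 ]), 'gripper_width': 0.9993988827753671}
scene {'mtx': array([[479.00429648,   0.        , 317.35395131],
       [  0.        , 479.00429648, 244.06725961],
       [  0.        ,   0.        ,   1.        ]]), 'eye': array([ 1.49871526, -0.07615845,  0.6967336 ]), 'rotation': array([0.64218284, 0.3603655 , 0.33055056, 0.59031707])}
stand [([246.7, 208.3], 0.97), ([186.2, 210.3], 0.87), ([330.1, 125.9], 0.67)]
p
[... 559 characters left out ...]
.0, 357.0], 0.79)]
tape_roll [([313.3, 171.7], 0.66)]
glazed_cup [([174.6, 163.1], 0.73)]
wrist {'mtx': array([[371.64829954,   0.        , 314.71785865],
       [  0.        , 371.64829954, 237.86656379],
       [  0.        ,   0.        ,   1.        ]]), 'hand_eye': array([[ 9.99999026e-01,  1.12398028e-03,  8.27262860e-04,
        -5.36762783e-05],
       [ 1.30326413e-03, -9.64118503e-01, -2.65469044e-01,
        -6.65969458e-02],
       [ 4.99197462e-04,  2.65469863e-01, -9.64119029e-01,
        -6.98178392e-02],
       [ 0.00000000e+00,  0.00000000e+00,  0.00000000e+00,
         1.00000000e+00]])}
stand [([92.5, 38.7], 0.77)]
pot_mid []
black_bowl []
tape_roll []
glazed_cup []
0.0726
```

View pics/scene0.png

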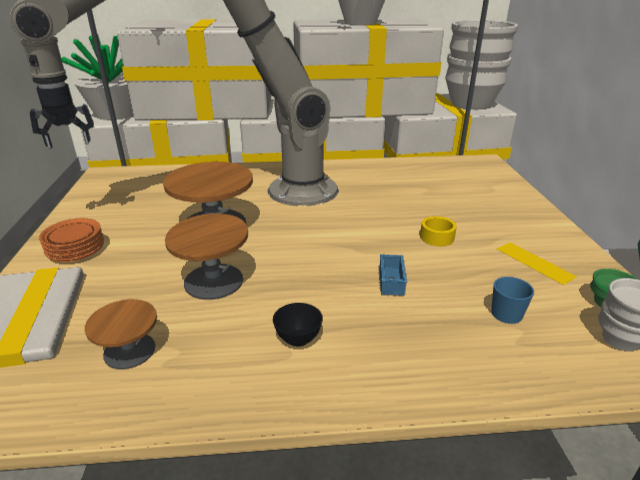

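View pics/top0.png

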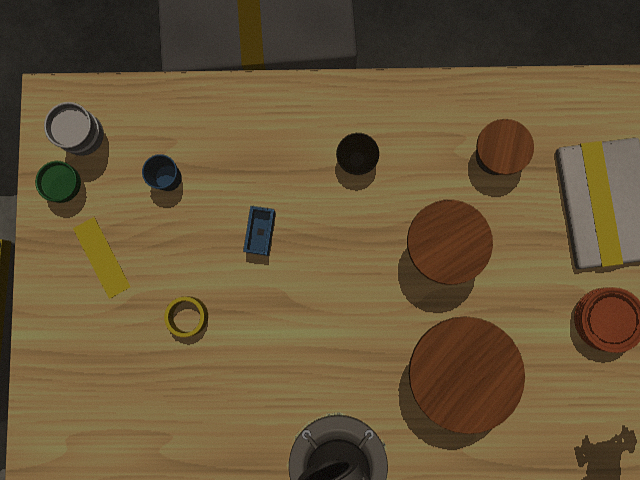

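View pics/wrist0.png

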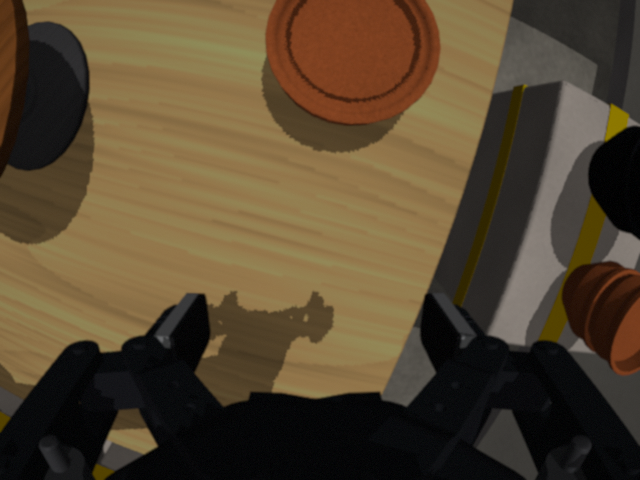

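The scene view shows three stands, at (182,208), (237,207) and (322,122). In the top view they are at (375,467) 115 px, (242,450) 86 px and (147,505) 57 px across. At about 449 px/m, the 86 px one is 0.19 m, so it is the one meant. The pot is at (232,260) in the top view. Next I measure.

```bash
cat > h.py <<'E'
import numpy as np,cv2
from scipy.spatial.transform import Rotation as R
from scipy.optimize import least_squares
def Q(q): return R.from_quat([q[1],q[2],q[3],q[0]])
def proj(c,P):
    p=Q(c["rotation"]).inv().apply(np.atleast_2d(P)-c["eye"]); K=c["mtx"]
    return np.c_[K[0,0]*p[:,0]/-p[:,2]+K[0,2], K[1,1]*-p[:,1]/-p[:,2]+K[1,2]]  # col,row
def ray(c,uv):
    uv=np.atleast_2d(uv);K=c["mtx"]
    d=np.c_[(uv[:,0]-K[0,2])/K[0,0],-(uv[:,1]-K[1,2])/K[1,1],-np.ones(len(uv))]
    return Q(c["rotation"]).apply(d)
def atz(c,uv,z):
    d=ray(c,uv);return c["eye"]+d*((z-c["eye"][2])/d[:,2])[:,None]
E
python3 - <<'E'
from station import *; from h import *
C={n:read_camera(n) for n in ["scene","top"]}
cv2.imwrite("pics/crop_s.png",cv2.resize(C["scene"]["color"][200:310,140:260,::-1],None,fx=5,fy=5))
cv2.imwrite("pics/crop_p.png",cv2.resize(C["scene"]["color"][240:310,360:430,::-1],None,fx=8,fy=8))
cv2.imwrite("pics/crop_t.png",cv2.resize(C["top"]["color"][190:300,230:500,::-1],None,fx=2.9,fy=2.9))
E={}
for n in C:
  for q in ["stand","pot_mid","black_bowl","tape_roll","glazed_cup"]:
    for i,d in enumerate(silhouettes(n,q)):
        m=d["mask"].astype(np.uint8);print(n,q,np.round(d["pixel"]),round(d["conf"],2),m.sum(),cv2.boundingRect(m))
        np.save(f"m_{n}_{q}_{i}.npy",m)
# plate by colour
for n,(r,c0) in {"scene":(237,207),"top":(242,450)}.items():
    hsv=cv2.cvtColor(C[n]["color"],cv2.COLOR_RGB2HSV);print(n,hsv[r,c0],hsv[r,c0-60])
print("plate centre top cam z.13",atz(C["top"],[450,242],.13),"scene",atz(C["scene"],[207,236],.13))
print("pot",atz(C["top"],[260,231],.03),atz(C["scene"],[392,272],.03))
E
```

```text
scene stand [185. 211.] 0.96 3298 (164, 161, 89, 60)
scene stand [246. 207.] 0.65 4810 (165, 214, 83, 86)
scene stand [332. 126.] 0.62 3778 (85, 300, 72, 70)
scene pot_mid [275. 391.] 0.67 982 (379, 255, 27, 40)
scene black_bowl [322. 300.] 0.69 1694 (274, 303, 49, 44)
scene tape_roll [229. 437.] 0.75 944 (419, 216, 38, 31)
scene glazed_cup [300. 509.] 0.67 1572 (491, 277, 43, 47)
top stand [243. 449.] 0.7 5586 (408, 201, 85, 83)
top stand [376. 468.] 0.58 10607 (410, 316, 115, 118)
top pot_mid [230. 258.] 0.93 1184 (244, 206, 31, 50)
top black_bowl [154. 355.] 0.91 1388 (336, 133, 43, 41)
top tape_roll [321. 171.] 0.65 784 (164, 296, 45, 41)
top glazed_cup [172. 162.] 0.85 1101 (142, 154, 39, 37)
top glazed_cup [243. 451.] 0.4 5776 (407, 198, 86, 86)
scene [ 15 172 148] [ 19 116 209]
top [ 12 180  98] [ 16 133 119]
plate centre top cam z.13 [[ 0.51727913 -0.25596274  0.13      ]] scene [[ 0.5181443  -0.25061046  0.13      ]]
pot [[0.55799869 0.18170662 0.03      ]] [[0.55755952 0.18679234 0.03      ]]
```

View pics/crop_s.png

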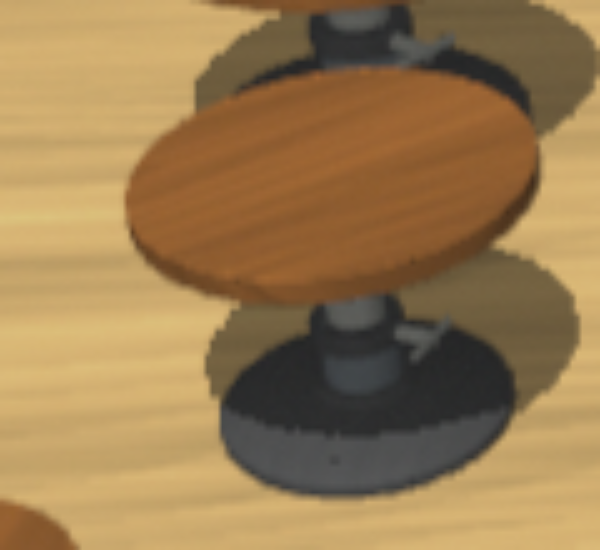

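View pics/crop_t.png

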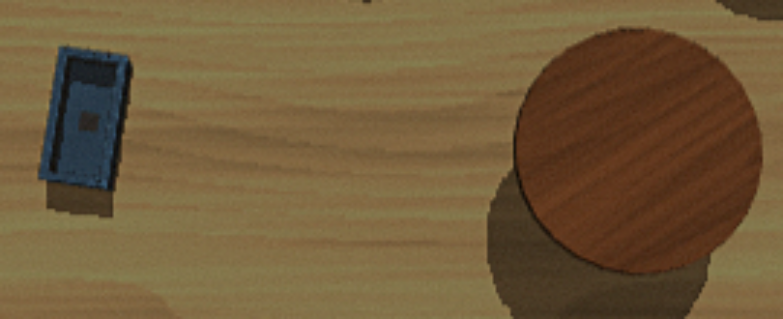

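View pics/crop_p.png

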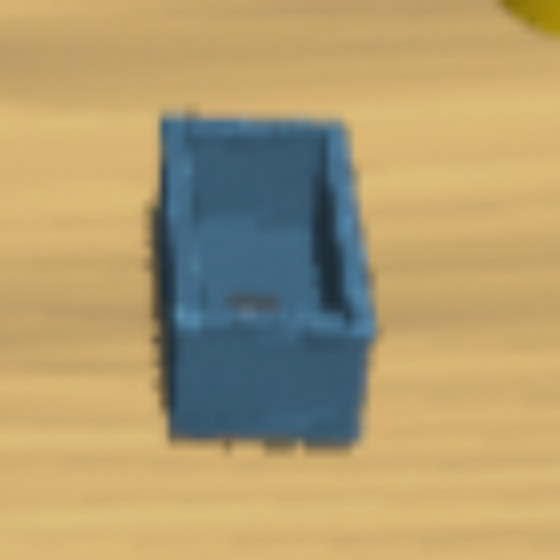

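Run:
```python
from station import *; from h import *
C={n:read_camera(n) for n in ["scene","top"]}
t=C["top"]
u=np.array([[62,46],[131,57],[41,178],[110,190]])/2.9+[230,190]
P=atz(t,u,.048);print(P, "len",np.linalg.norm(P[0]-P[2]),np.linalg.norm(P[1]-P[3]),"wid",np.linalg.norm(P[0]-P[1]),"c",P.mean(0))
v=(P[0]+P[1]-P[2]-P[3]);print("yaw long",np.degrees(np.arctan2(v[1],v[0])))
s=C["scene"]
u=np.array([[162,120],[346,122],[172,325],[372,330]])/8+[360,240]
P=atz(s,u,.048);print(P.mean(0));v=(P[0]+P[1]-P[2]-P[3]);print("yaw",np.degrees(np.arctan2(v[1],v[0])))
# base outline in scene: bottom front/left/right extremes
u=np.array([[221,405],[515,400],[345,495]])/5+[140,200]
print("base extremes z0",atz(s,u,0.0))
# plate
def contour(n):
    m=np.load({"scene":"m_scene_stand_1.npy","top":"m_top_stand_0.npy"}[n])
    hsv=cv2.cvtColor(C[n]["color"],cv2.COLOR_RGB2HSV)
    k=((hsv[:,:,1]>145)&(hsv[:,:,0]<17)).astype(np.uint8)
    k&=cv2.dilate(m,np.ones((5,5)))
    k=cv2.morphologyEx(k,cv2.MORPH_OPEN,np.ones((3,3)))
    nn,l,st,ce=cv2.connectedComponentsWithStats(k);i=1+st[1:,4].argmax();k=(l==i).astype(np.uint8)
    cs,_=cv2.findContours(k,0,cv2.CHAIN_APPROX_NONE);return cs[0][:,0].astype(float),k
D={n:contour(n) for n in C}
a=np.linspace(0,2*np.pi,400,endpoint=False)
def outline(c,x,y,z,ax,ay):
    Rm=R.from_rotvec([ax,ay,0]);n=Rm.apply([0,0,1]);o=np.array([x,y,z])
    ring=Rm.apply(np.c_[.095*np.cos(a),.095*np.sin(a),0*a])+o
    pts=np.r_[proj(c,ring),proj(c,ring-.014*n)].astype(np.float32)
    return cv2.convexHull(pts)[:,0]
def res(p):
    r=[]
    for n in C:
        off=p[5:7] if n=="top" else np.zeros(2)
        h=outline(C[n],*p[:5])+off
        r+=[cv2.pointPolygonTest(h.reshape(-1,1,2).astype(np.float32),tuple(map(float,q)),True)-.5 for q in D[n][0]]
    return np.r_[np.array(r), p[5:7]/2*10]
def fit(x0):
    return least_squares(res,x0,loss="soft_l1",diff_step=1e-3,x_scale=[.01,.01,.01,.02,.02,1,1])
b=min((fit(np.r_[.517,-.253,.132,ax,ay,.1,.1]) for ax in(-.03,.03) for ay in(-.03,.03)),key=lambda r:r.cost)
print(b.x,b.cost,len(b.fun)); print("normal xy",R.from_rotvec([b.x[3],b.x[4],0]).apply([0,0,1]))
for n in C: print(n,D[n][1].sum(),cv2.boundingRect(D[n][1]))
```

```text
[[0.61679169 0.20030132 0.048     ]
 [0.60701518 0.14307358 0.048     ]
 [0.50727636 0.21710388 0.048     ]
 [0.49689539 0.16025956 0.048     ]] len 0.11079681737904346 0.11145279925881763 wid 0.05805682333244639 c [0.55699465 0.18018458 0.048     ]
yaw long -8.796746630111716
[0.56450212 0.18576568 0.048     ]
yaw 170.26698170430447
base extremes z0 [[ 5.10809273e-01 -3.22412960e-01 -1.11022302e-16]
 [ 5.18665428e-01 -1.77643443e-01  0.00000000e+00]
 [ 5.88715944e-01 -2.53531147e-01 -1.11022302e-16]]
[ 0.51585241 -0.25262098  0.13816063  0.05406235  0.00319441  1.05732732
 -0.96389693] 60.35678780912063 436
normal xy [ 0.00319285 -0.05403593  0.99853389]
scene 3018 (165, 214, 82, 47)
top 5677 (408, 200, 85, 85)
```

Both views agree on the plate centre, about (0.516, -0.253), z about 0.138, with the +y side high. That matches the base centre, about (0.516, -0.250). The pot centre is about (0.557, 0.182), with its long axis at -9°. I move to hover over the +y side with the jaws shut.

Request:
{"fn": "apply_moves", "kwargs": {"moves": [[[-1.2,-1.5,-1.0],[0,0,0.5],-1],[[-14.4,-17.9,-1.0],[0,0,1.57],-1],[[-14.4,-17.9,-1.0],[0,0,1.57],-1],[[-14.4,-17.9,-1.0],[0,0,1.57],-1],[[-14.4,-17.9,-1.0],[0,0,1.57],-1],[[-14.4,-17.9,-1.0],[0,0,1.57],-1],[[-14.4,-17.9,-1.0],[0,0,1.57],-1],[[-14.4,-17.9,-1.0],[0,0,1.57],-1],[[-14.4,-17.9,-1.0],[0,0,1.57],-1],[[-14.4,-17.9,-1.0],[0,0,1.57],-1],[[-14.4,-17.9,0.0],[0,0,1.57],-1],[[-14.4,-17.9,2.0],[0,0,1.57],-1]]}}

```text
t: 3.1
eef_pos: [0.5179, -0.1822, 0.2551]
tool_rot: [-0.001, 0.707, -0.707, 0.003]
contact_force: [0.2, 0.0, -0.9]
gripper_width: -0.002
```

```bash
cat > st.py <<'E'
from station import *; from h import *
import sys
o=get_obs(); r=Q(o["tool_rot"]); p=o["eef_pos"]
print("t",o["t"],"pos",p.round(4),"F",o["contact_force"].round(2),"w",round(o["gripper_width"],3),"v",abs(o["joint_vel"]).max().round(4))
print("toolx",r.apply([1,0,0]).round(4),"z",r.apply([0,0,1]).round(4))
if len(sys.argv)>3:
    d=np.array([float(v) for v in sys.argv[1:4]])-p
    print("shift units",(r.inv().apply(d)/.025).round(3))
E
python3 st.py .516 -.182 .22
```

```text
t 3.1 pos [ 0.5179 -0.1822  0.2551] F [ 0.21  0.02 -0.94] w -0.002 v 0.8573
toolx [ 7.0e-04 -1.0e+00  1.6e-03] z [ 0.0056 -0.0016 -1.    ]
shift units [-0.01   0.083  1.405]
```

Request:
{"fn": "apply_moves", "kwargs": {"moves": [[[0,0,0.7],[0,0,0],-1],[[0,0,1.3],[0,0,0],-1],[[0,0,1.3],[0,0,0],-1]]}}

```text
t: 3.48
eef_pos: [0.516, -0.1824, 0.2213]
tool_rot: [-0.0, -0.707, 0.707, 0.0]
contact_force: [-0.2, 0.1, 0.5]
gripper_width: 0.004
```

```bash
python3 st.py .516 -.182 .215
python3 - <<'E'
from station import *; import cv2
c=read_camera("wrist");cv2.imwrite("pics/w1.png",c["color"][:,:,::-1])
E
```

```text
t 3.475 pos [ 0.516  -0.1824  0.2213] F [-0.19  0.08  0.45] w 0.004 v 0.0231
toolx [-5.e-04 -1.e+00 -1.e-04] z [-5.e-04  1.e-04 -1.e+00]
shift units [-0.017  0.002  0.253]
```

View pics/w1.png

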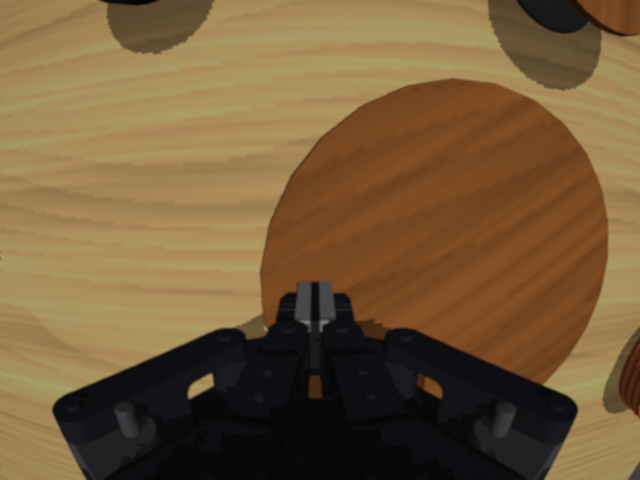

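The wrist view shows the shut fingertips (315,290) over the plate near its +y rim (rim at col 262). Next I touch down in small steps.

Request:
{"fn": "apply_moves", "kwargs": {"moves": [[[0,0,0.1],[0,0,0],-1],[[0,0,0.2],[0,0,0],-1],[[0,0,0.2],[0,0,0],-1]]}}

```text
t: 3.9
eef_pos: [0.516, -0.1824, 0.2166]
tool_rot: [0.0, -0.707, 0.707, -0.0]
contact_force: [-0.8, -0.0, 0.2]
gripper_width: 0.004
```

Request:
{"fn": "apply_moves", "kwargs": {"moves": [[[0,0,0.06],[0,0,0],-1],[[0,0,0.06],[0,0,0],-1]]}}

```text
t: 4.15
eef_pos: [0.5163, -0.1821, 0.2152]
tool_rot: [0.0, -0.707, 0.707, -0.0]
contact_force: [-0.9, 1.5, 3.2]
gripper_width: 0.002
```

Request:
{"fn": "apply_moves", "kwargs": {"moves": [[[0,0,0.02],[0,0,0],-1],[[0,0,0.02],[0,0,0],-1]]}}

```text
t: 4.4
eef_pos: [0.5163, -0.182, 0.2148]
tool_rot: [-0.0, 0.707, -0.707, 0.0]
contact_force: [-0.0, 2.0, 5.4]
gripper_width: -0.001
```

```bash
python3 st.py;python3 st.py
```

```text
t 4.4 pos [ 0.5163 -0.182   0.2148] F [-0.04  1.96  5.4 ] w -0.001 v 0.0016
toolx [ 1.e-04 -1.e+00 -1.e-04] z [ 6.e-04  1.e-04 -1.e+00]
t 4.4 pos [ 0.5163 -0.182   0.2148] F [-0.04  1.96  5.4 ] w -0.001 v 0.0016
toolx [ 1.e-04 -1.e+00 -1.e-04] z [ 6.e-04  1.e-04 -1.e+00]
```

Request:
{"fn": "apply_moves", "kwargs": {"moves": [[[0,0,-0.3],[0,0,0],-1],[[1.9,0,-0.3],[0,0,0],-1],[[3.8,0,-0.3],[0,0,0],-1],[[5.6,0,-0.15],[0,0,0],-1],[[5.6,0,0],[0,0,0],-1],[[5.6,0,0.08],[0,0,0],-1],[[5.6,0,0.08],[0,0,0],-1]]}}

```text
t: 5.28
eef_pos: [0.5163, -0.3207, 0.2123]
tool_rot: [-0.0, 0.708, -0.706, -0.0]
contact_force: [-0.2, -0.2, -0.5]
gripper_width: -0.0
```

Request:
{"fn": "apply_moves", "kwargs": {"moves": [[[0,0,0.06],[0,0,0],-1],[[0,0,0.06],[0,0,0],-1]]}}

```text
t: 5.52
eef_pos: [0.5164, -0.3215, 0.2111]
tool_rot: [-0.0, 0.707, -0.707, 0.0]
contact_force: [0.1, 0.1, 1.0]
gripper_width: 0.001
```

Request:
{"fn": "apply_moves", "kwargs": {"moves": [[[0,0,0.06],[0,0,0],-1],[[0,0,0.06],[0,0,0],-1]]}}

```text
t: 5.78
eef_pos: [0.5165, -0.3221, 0.2101]
tool_rot: [-0.0, 0.707, -0.707, 0.0]
contact_force: [-0.7, 1.9, 6.0]
gripper_width: -0.005
```

Request:
{"fn": "apply_moves", "kwargs": {"moves": [[[0,0,-0.4],[0,0,0],-1],[[-1.4,1.4,-0.4],[0,0,0],-1],[[-2.8,2.8,-0.4],[0,0,0],-1],[[-2.8,2.8,-0.25],[0,0,0],-1],[[-2.8,2.8,-0.25],[0,0,0],-1]]}}

```text
t: 6.4
eef_pos: [0.4464, -0.2528, 0.2161]
tool_rot: [0.0, -0.707, 0.707, -0.001]
contact_force: [0.3, -0.1, -0.5]
gripper_width: 0.0
```

Request:
{"fn": "apply_moves", "kwargs": {"moves": [[[0,0,0.06],[0,0,0],-1],[[0,0,0.06],[0,0,0],-1]]}}

```text
t: 6.65
eef_pos: [0.4469, -0.253, 0.2143]
tool_rot: [0.0, -0.707, 0.707, -0.001]
contact_force: [0.4, -0.6, 1.8]
gripper_width: 0.001
```

Request:
{"fn": "apply_moves", "kwargs": {"moves": [[[0,0,0.04],[0,0,0],-1],[[0,0,0.04],[0,0,0],-1]]}}

```text
t: 6.9
eef_pos: [0.4466, -0.2529, 0.2136]
tool_rot: [0.0, -0.707, 0.707, -0.001]
contact_force: [0.7, -0.6, 4.9]
gripper_width: 0.0
```

Request:
{"fn": "apply_moves", "kwargs": {"moves": [[[0,0,-0.3],[0,0,0],-1],[[0,-2.0,-0.3],[0,0,0],-1],[[0,-4.0,-0.3],[0,0,0],-1],[[0,-5.6,-0.2],[0,0,0],-1],[[0,-5.6,-0.06],[0,0,0],-1],[[0,-5.6,-0.06],[0,0,0],-1]]}}

```text
t: 7.65
eef_pos: [0.5848, -0.2522, 0.2139]
tool_rot: [-0.001, -0.707, 0.707, 0.001]
contact_force: [-0.4, -0.1, -0.1]
gripper_width: 0.003
```

Request:
{"fn": "apply_moves", "kwargs": {"moves": [[[0,0,0.08],[0,0,0],-1],[[0,0,0.08],[0,0,0],-1]]}}

```text
t: 7.9
eef_pos: [0.5851, -0.2527, 0.2127]
tool_rot: [-0.0, -0.707, 0.707, 0.0]
contact_force: [-0.3, -0.4, 0.5]
gripper_width: 0.002
```

Request:
{"fn": "apply_moves", "kwargs": {"moves": [[[0,0,0.04],[0,0,0],-1],[[0,0,0.04],[0,0,0],-1]]}}

```text
t: 8.15
eef_pos: [0.5858, -0.2525, 0.2119]
tool_rot: [-0.0, -0.707, 0.707, -0.0]
contact_force: [-1.4, -0.2, 1.1]
gripper_width: -0.0
```

Request:
{"fn": "apply_moves", "kwargs": {"moves": [[[0,0,0.06],[0,0,0],-1],[[0,0,0.06],[0,0,0],-1]]}}

```text
t: 8.4
eef_pos: [0.5862, -0.2525, 0.2109]
tool_rot: [0.0, -0.707, 0.707, -0.0]
contact_force: [-2.2, 0.2, 6.5]
gripper_width: -0.002
```

Touches, corrected for give: +y 0.2158, -y 0.2112, -x 0.2145, +x 0.2121. The slopes are x -0.017 and y +0.033, so the tilt is 0.037 rad, which is in range. The high side is toward (-0.46, +0.89). I press there, 80 mm out, at about (0.479, -0.181).

Request:
{"fn": "apply_moves", "kwargs": {"moves": [[[0,0,-0.35],[0,0,0],-1],[[-1.0,1.5,-0.35],[0,0,0],-1],[[-2.0,3.0,-0.35],[0,0,0],-1],[[-2.84,4.27,-0.35],[0,0,0],-1],[[-2.84,4.27,-0.3],[0,0,0],-1],[[-2.84,4.27,-0.3],[0,0,0],-1]]}}

```text
t: 9.15
eef_pos: [0.4801, -0.1816, 0.2181]
tool_rot: [0.0, -0.707, 0.707, -0.001]
contact_force: [0.7, -0.2, 0.4]
gripper_width: 0.004
```

Request:
{"fn": "apply_moves", "kwargs": {"moves": [[[0,0,0.06],[0,0,0],-1],[[0,0,0.12],[0,0,0],-1],[[0,0,0.12],[0,0,0],-1]]}}

```text
t: 9.52
eef_pos: [0.4802, -0.1814, 0.215]
tool_rot: [0.0, -0.707, 0.707, -0.0]
contact_force: [-1.4, 0.3, 4.6]
gripper_width: -0.002
```

Request:
{"fn": "apply_moves", "kwargs": {"moves": [[[0,0,0.04],[0,0,0],-1],[[0,0,0.06],[0,0,0],-1],[[0,0,0.06],[0,0,0],-1]]}}

```text
t: 9.9
eef_pos: [0.4802, -0.1811, 0.214]
tool_rot: [0.001, -0.707, 0.707, -0.0]
contact_force: [-1.9, 1.5, 10.0]
gripper_width: -0.002
```

Request:
{"fn": "apply_moves", "kwargs": {"moves": [[[0,0,0.05],[0,0,0],-1],[[0,0,0.1],[0,0,0],-1],[[0,0,0.1],[0,0,0],-1]]}}

```text
t: 10.28
eef_pos: [0.48, -0.1805, 0.2116]
tool_rot: [-0.001, 0.707, -0.707, -0.0]
contact_force: [-4.3, 4.5, 11.6]
gripper_width: 0.0
```

Request:
{"fn": "apply_moves", "kwargs": {"moves": [[[0,0,0.04],[0,0,0],-1],[[0,0,0.06],[0,0,0],-1],[[0,0,0.06],[0,0,0],-1]]}}

```text
t: 10.65
eef_pos: [0.4798, -0.1802, 0.2101]
tool_rot: [-0.0, 0.707, -0.707, -0.0]
contact_force: [-4.4, 5.3, 11.6]
gripper_width: -0.002
```

Request:
{"fn": "apply_moves", "kwargs": {"moves": [[[0,0,-0.25],[0,0,0],-1],[[0,0,-0.25],[0,0,0],-1],[[0,0,-0.15],[0,0,0],-1],[[0,0,-0.15],[0,0,0],-1]]}}

```text
t: 11.15
eef_pos: [0.4792, -0.1814, 0.2125]
tool_rot: [-0.0, -0.707, 0.707, 0.0]
contact_force: [0.4, 0.2, -0.0]
gripper_width: 0.005
```

Request:
{"fn": "apply_moves", "kwargs": {"moves": [[[0,0,0.04],[0,0,0],-1],[[0,0,0.04],[0,0,0],-1]]}}

```text
t: 11.4
eef_pos: [0.4793, -0.1812, 0.212]
tool_rot: [-0.0, -0.707, 0.707, 0.0]
contact_force: [-0.8, -0.5, 3.9]
gripper_width: -0.004
```

Request:
{"fn": "apply_moves", "kwargs": {"moves": [[[0,0,0.04],[0,0,0],-1],[[0,0,0.04],[0,0,0],-1]]}}

```text
t: 11.65
eef_pos: [0.4793, -0.181, 0.2112]
tool_rot: [0.0, -0.707, 0.707, 0.0]
contact_force: [-1.8, 1.5, 6.2]
gripper_width: -0.001
```

Request:
{"fn": "apply_moves", "kwargs": {"moves": [[[0,0,-0.3],[0,0,0],-1],[[0,-1.48,-0.3],[0,0,0],-1],[[0,-1.48,-0.1],[0,0,0],-1],[[0,-1.48,-0.03],[0,0,0],-1],[[0,-1.48,-0.03],[0,0,0],-1]]}}

```text
t: 12.28
eef_pos: [0.5166, -0.1811, 0.2122]
tool_rot: [0.001, -0.707, 0.707, -0.001]
contact_force: [2.1, 1.2, 3.8]
gripper_width: 0.001
```

Request:
{"fn": "apply_moves", "kwargs": {"moves": [[[0,0,0.03],[0,0,0],-1],[[0,0,0.03],[0,0,0],-1]]}}

```text
t: 12.52
eef_pos: [0.5167, -0.1809, 0.2117]
tool_rot: [-0.001, 0.707, -0.707, 0.001]
contact_force: [1.8, 2.3, 6.6]
gripper_width: -0.001
```

Request:
{"fn": "apply_moves", "kwargs": {"moves": [[[0,0,0.02],[0,0,0],-1],[[0,0,0.02],[0,0,0],-1]]}}

```text
t: 12.78
eef_pos: [0.5168, -0.1808, 0.2114]
tool_rot: [-0.001, 0.707, -0.707, 0.001]
contact_force: [0.4, 2.5, 8.1]
gripper_width: 0.002
```

Request:
{"fn": "apply_moves", "kwargs": {"moves": [[[0,0,-0.3],[0,0,0],-1],[[1.9,0,-0.3],[0,0,0],-1],[[3.8,0,-0.3],[0,0,0],-1],[[5.66,0,-0.25],[0,0,0],-1],[[5.66,0,-0.1],[0,0,0],-1],[[5.66,0,-0.1],[0,0,0],-1]]}}

```text
t: 13.52
eef_pos: [0.5153, -0.324, 0.2131]
tool_rot: [-0.001, -0.706, 0.708, -0.0]
contact_force: [-0.1, -1.3, 3.3]
gripper_width: -0.002
```

Request:
{"fn": "apply_moves", "kwargs": {"moves": [[[0,0,0.04],[0,0,0],-1],[[0,0,0.04],[0,0,0],-1]]}}

```text
t: 13.78
eef_pos: [0.516, -0.3228, 0.2127]
tool_rot: [0.0, 0.707, -0.707, 0.0]
contact_force: [-1.7, -2.8, 6.9]
gripper_width: 0.001
```

Request:
{"fn": "apply_moves", "kwargs": {"moves": [[[0,0,0.03],[0,0,0],-1],[[0,0,0.03],[0,0,0],-1]]}}

```text
t: 14.02
eef_pos: [0.5161, -0.3229, 0.2123]
tool_rot: [0.0, 0.707, -0.707, 0.001]
contact_force: [-2.7, -3.7, 8.5]
gripper_width: -0.003
```

Request:
{"fn": "apply_moves", "kwargs": {"moves": [[[0,0,-0.35],[0,0,0],-1],[[-1.4,1.4,-0.35],[0,0,0],-1],[[-2.82,2.8,-0.35],[0,0,0],-1],[[-2.82,2.8,-0.15],[0,0,0],-1],[[-2.82,2.8,-0.1],[0,0,0],-1],[[-2.82,2.8,-0.1],[0,0,0],-1]]}}

```text
t: 14.78
eef_pos: [0.4471, -0.2526, 0.2137]
tool_rot: [0.0, -0.707, 0.707, -0.0]
contact_force: [-1.1, -0.3, -0.5]
gripper_width: -0.002
```

Request:
{"fn": "apply_moves", "kwargs": {"moves": [[[0,0,0.06],[0,0,0],-1],[[0,0,0.06],[0,0,0],-1]]}}

```text
t: 15.02
eef_pos: [0.4468, -0.2527, 0.2123]
tool_rot: [0.0, -0.707, 0.707, -0.0]
contact_force: [0.2, -1.1, 2.8]
gripper_width: -0.001
```

Request:
{"fn": "apply_moves", "kwargs": {"moves": [[[0,0,0.03],[0,0,0],-1],[[0,0,0.03],[0,0,0],-1]]}}

```text
t: 15.28
eef_pos: [0.4467, -0.2526, 0.2119]
tool_rot: [0.0, -0.707, 0.707, -0.001]
contact_force: [0.6, -0.7, 5.8]
gripper_width: -0.001
```

Request:
{"fn": "apply_moves", "kwargs": {"moves": [[[0,0,-0.3],[0,0,0],-1],[[0,-2.0,-0.3],[0,0,0],-1],[[0,-4.0,-0.3],[0,0,0],-1],[[0,-5.57,-0.25],[0,0,0],-1],[[0,-5.57,-0.12],[0,0,0],-1],[[0,-5.57,-0.12],[0,0,0],-1]]}}

```text
t: 16.02
eef_pos: [0.5846, -0.2522, 0.2138]
tool_rot: [-0.0, -0.707, 0.707, 0.001]
contact_force: [-0.3, -0.7, 0.9]
gripper_width: -0.0
```

Request:
{"fn": "apply_moves", "kwargs": {"moves": [[[0,0,0.06],[0,0,0],-1],[[0,0,0.06],[0,0,0],-1]]}}

```text
t: 16.27
eef_pos: [0.5845, -0.2527, 0.2132]
tool_rot: [-0.0, -0.707, 0.707, 0.0]
contact_force: [-1.0, 0.3, 1.4]
gripper_width: -0.002
```

Request:
{"fn": "apply_moves", "kwargs": {"moves": [[[0,0,0.04],[0,0,0],-1],[[0,0,0.04],[0,0,0],-1]]}}

```text
t: 16.52
eef_pos: [0.5849, -0.2527, 0.2124]
tool_rot: [-0.0, -0.707, 0.707, 0.0]
contact_force: [-3.6, 0.2, 5.8]
gripper_width: -0.001
```

The press overshot slightly. The residual is now slopes x +0.004 and y -0.007, so (0.52, -0.86) is the high side by about 0.7 mm. I correct there, aiming at a loaded z of about 0.2107.

Request:
{"fn": "apply_moves", "kwargs": {"moves": [[[0,0,-0.3],[0,0,0],-1],[[1.4,0.55,-0.3],[0,0,0],-1],[[2.75,1.08,-0.3],[0,0,0],-1],[[2.75,1.08,-0.1],[0,0,0],-1],[[2.75,1.08,0.0],[0,0,0],-1],[[2.75,1.08,0.0],[0,0,0],-1]]}}

```text
t: 17.27
eef_pos: [0.5589, -0.3213, 0.2127]
tool_rot: [0.0, 0.707, -0.707, 0.001]
contact_force: [-2.0, -2.8, 5.4]
gripper_width: -0.004
```

Request:
{"fn": "apply_moves", "kwargs": {"moves": [[[0,0,0.03],[0,0,0],-1],[[0,0,0.05],[0,0,0],-1],[[0,0,0.05],[0,0,0],-1]]}}

```text
t: 17.65
eef_pos: [0.5592, -0.3213, 0.2121]
tool_rot: [0.0, 0.707, -0.707, 0.001]
contact_force: [-2.2, -4.0, 7.1]
gripper_width: -0.001
```

Request:
{"fn": "apply_moves", "kwargs": {"moves": [[[0,0,0.04],[0,0,0],-1],[[0,0,0.06],[0,0,0],-1],[[0,0,0.06],[0,0,0],-1]]}}

```text
t: 18.02
eef_pos: [0.5594, -0.3215, 0.2112]
tool_rot: [0.0, 0.707, -0.707, 0.002]
contact_force: [-3.2, -3.7, 11.3]
gripper_width: -0.003
```

```bash
python3 st.py
```

```text
t 18.025 pos [ 0.5594 -0.3215  0.2112] F [-3.21 -3.67 11.28] w -0.003 v 0.0019
toolx [ 6.0e-04 -1.0e+00  2.6e-03] z [ 0.0022 -0.0026 -1.    ]
```

Request:
{"fn": "apply_moves", "kwargs": {"moves": [[[0,0,0.03],[0,0,0],-1],[[0,0,0.03],[0,0,0],-1]]}}

```text
t: 18.27
eef_pos: [0.5595, -0.3216, 0.2106]
tool_rot: [0.0, 0.707, -0.707, 0.002]
contact_force: [-3.4, -3.4, 10.3]
gripper_width: 0.003
```

Request:
{"fn": "apply_moves", "kwargs": {"moves": [[[0,0,-0.35],[0,0,0],-1],[[0,1.74,-0.35],[0,0,0],-1],[[0,1.74,-0.1],[0,0,0],-1],[[0,1.74,-0.05],[0,0,0],-1],[[0,1.74,-0.05],[0,0,0],-1]]}}

```text
t: 18.9
eef_pos: [0.5143, -0.3213, 0.2106]
tool_rot: [-0.001, -0.707, 0.707, 0.001]
contact_force: [-9.3, -0.5, 12.5]
gripper_width: -0.001
```

Request:
{"fn": "apply_moves", "kwargs": {"moves": [[[0,0,0.03],[0,0,0],-1],[[0,0,0.03],[0,0,0],-1]]}}

```text
t: 19.15
eef_pos: [0.5143, -0.3215, 0.21]
tool_rot: [-0.001, -0.707, 0.707, 0.0]
contact_force: [-9.3, -2.3, 13.0]
gripper_width: -0.002
```

That step came in too deep: I lifted only 1.25 mm off a loaded press, and it reached 12.5 N, which may have slipped a little. I back off and re-measure everything.

Request:
{"fn": "apply_moves", "kwargs": {"moves": [[[0,0,-0.3],[0,0,0],-1],[[0,0,-0.2],[0,0,0],-1],[[0,0,-0.1],[0,0,0],-1],[[0,0,-0.1],[0,0,0],-1]]}}

```text
t: 19.65
eef_pos: [0.5159, -0.3205, 0.2115]
tool_rot: [-0.001, 0.707, -0.707, 0.0]
contact_force: [1.3, 0.5, 5.8]
gripper_width: -0.001
```

```bash
python3 st.py .516 -.3225 .2115
```

```text
t 19.65 pos [ 0.5159 -0.3205  0.2115] F [1.34 0.5  5.8 ] w -0.001 v 0.0041
toolx [ 6.e-04 -1.e+00 -4.e-04] z [ 1.2e-03  4.0e-04 -1.0e+00]
shift units [ 0.081 -0.003  0.001]
```

Request:
{"fn": "apply_moves", "kwargs": {"moves": [[[0,0,-0.03],[0,0,0],-1],[[0,0,-0.03],[0,0,0],-1]]}}

```text
t: 19.9
eef_pos: [0.5153, -0.3207, 0.212]
tool_rot: [-0.0, 0.707, -0.707, -0.0]
contact_force: [1.4, 0.3, 1.7]
gripper_width: 0.001
```

Request:
{"fn": "apply_moves", "kwargs": {"moves": [[[0,0,-0.3],[0,0,0],-1],[[-1.9,0,-0.3],[0,0,0],-1],[[-3.8,0,-0.3],[0,0,0],-1],[[-5.55,0,-0.3],[0,0,0],-1],[[-5.55,0,-0.1],[0,0,0],-1],[[-5.55,0,-0.05],[0,0,0],-1],[[-5.55,0,-0.05],[0,0,0],-1]]}}

```text
t: 20.78
eef_pos: [0.5151, -0.1833, 0.2137]
tool_rot: [0.0, -0.706, 0.708, -0.0]
contact_force: [-1.2, 1.3, 2.7]
gripper_width: 0.004
```

Request:
{"fn": "apply_moves", "kwargs": {"moves": [[[0,0,0.03],[0,0,0],-1],[[0,0,0.03],[0,0,0],-1]]}}

```text
t: 21.02
eef_pos: [0.5152, -0.1831, 0.2131]
tool_rot: [0.0, -0.707, 0.708, -0.0]
contact_force: [-1.3, 1.9, 6.0]
gripper_width: -0.003
```

Request:
{"fn": "apply_moves", "kwargs": {"moves": [[[0,0,-0.3],[0,0,0],-1],[[1.4,1.4,-0.3],[0,0,0],-1],[[2.8,2.8,-0.3],[0,0,0],-1],[[2.8,2.8,-0.15],[0,0,0],-1],[[2.8,2.8,-0.05],[0,0,0],-1],[[2.8,2.8,-0.05],[0,0,0],-1]]}}

```text
t: 21.78
eef_pos: [0.4458, -0.2514, 0.2138]
tool_rot: [-0.0, 0.708, -0.707, -0.0]
contact_force: [-0.5, 0.5, -0.5]
gripper_width: -0.001
```

Request:
{"fn": "apply_moves", "kwargs": {"moves": [[[0,0,0.06],[0,0,0],-1],[[0,0,0.06],[0,0,0],-1]]}}

```text
t: 22.02
eef_pos: [0.4457, -0.2517, 0.2128]
tool_rot: [-0.0, 0.707, -0.707, 0.0]
contact_force: [-1.4, 0.3, 5.5]
gripper_width: -0.003
```

Request:
{"fn": "apply_moves", "kwargs": {"moves": [[[0,0,0.03],[0,0,0],-1],[[0,0,0.03],[0,0,0],-1]]}}

```text
t: 22.28
eef_pos: [0.4455, -0.2517, 0.2123]
tool_rot: [-0.0, 0.707, -0.707, 0.0]
contact_force: [-2.7, 1.8, 7.7]
gripper_width: 0.001
```

Request:
{"fn": "apply_moves", "kwargs": {"moves": [[[0,0,-0.3],[0,0,0],-1],[[0,-2.0,-0.3],[0,0,0],-1],[[0,-4.0,-0.3],[0,0,0],-1],[[0,-5.57,-0.25],[0,0,0],-1],[[0,-5.57,-0.1],[0,0,0],-1],[[0,-5.57,-0.1],[0,0,0],-1]]}}

```text
t: 23.02
eef_pos: [0.5834, -0.2521, 0.2134]
tool_rot: [-0.001, -0.707, 0.707, 0.001]
contact_force: [1.0, 0.2, 0.6]
gripper_width: -0.001
```

Request:
{"fn": "apply_moves", "kwargs": {"moves": [[[0,0,0.06],[0,0,0],-1],[[0,0,0.06],[0,0,0],-1]]}}

```text
t: 23.28
eef_pos: [0.5834, -0.2527, 0.2129]
tool_rot: [-0.0, -0.707, 0.707, 0.0]
contact_force: [-0.4, 0.5, -0.1]
gripper_width: -0.003
```

Request:
{"fn": "apply_moves", "kwargs": {"moves": [[[0,0,0.05],[0,0,0],-1],[[0,0,0.05],[0,0,0],-1]]}}

```text
t: 23.52
eef_pos: [0.584, -0.2526, 0.2119]
tool_rot: [-0.0, -0.707, 0.707, -0.0]
contact_force: [-2.2, -0.6, 4.4]
gripper_width: 0.0
```

Request:
{"fn": "apply_moves", "kwargs": {"moves": [[[0,0,-0.35],[0,0,0],-1],[[-1.0,1.5,-0.35],[0,0,0],-1],[[-2.0,3.0,-0.35],[0,0,0],-1],[[-2.68,4.44,-0.35],[0,0,0],-1],[[-2.68,4.44,-0.16],[0,0,0],-1],[[-2.68,4.44,-0.1],[0,0,0],-1],[[-2.68,4.44,-0.1],[0,0,0],-1]]}}

```text
t: 24.4
eef_pos: [0.4743, -0.1856, 0.214]
tool_rot: [0.0, -0.707, 0.707, -0.0]
contact_force: [-0.9, -0.6, 1.7]
gripper_width: -0.0
```

Request:
{"fn": "apply_moves", "kwargs": {"moves": [[[0,0,0.05],[0,0,0],-1],[[0,0,0.08],[0,0,0],-1],[[0,0,0.08],[0,0,0],-1]]}}

```text
t: 24.78
eef_pos: [0.4741, -0.1852, 0.2126]
tool_rot: [0.0, -0.707, 0.707, -0.0]
contact_force: [-2.1, 2.6, 8.8]
gripper_width: 0.0
```

Request:
{"fn": "apply_moves", "kwargs": {"moves": [[[0,0,0.04],[0,0,0],-1],[[0,0,0.06],[0,0,0],-1],[[0,0,0.06],[0,0,0],-1]]}}

```text
t: 25.15
eef_pos: [0.4741, -0.1848, 0.2114]
tool_rot: [-0.0, 0.707, -0.707, 0.0]
contact_force: [-5.0, 3.8, 12.4]
gripper_width: -0.003
```

Request:
{"fn": "apply_moves", "kwargs": {"moves": [[[0,0,0.02],[0,0,0],-1],[[0,0,0.03],[0,0,0],-1],[[0,0,0.03],[0,0,0],-1]]}}

```text
t: 25.52
eef_pos: [0.474, -0.1847, 0.2107]
tool_rot: [-0.0, 0.707, -0.707, 0.0]
contact_force: [-4.6, 4.0, 12.5]
gripper_width: -0.003
```

Request:
{"fn": "apply_moves", "kwargs": {"moves": [[[0,0,-0.35],[0,0,0],-1],[[0,0,-0.4],[0,0,0],-1],[[-0.08,-1.66,-0.4],[0,0,0],-1],[[-0.08,-1.66,-0.18],[0,0,0],-1],[[-0.08,-1.66,-0.13],[0,0,0],-1],[[-0.08,-1.66,-0.13],[0,0,0],-1]]}}

```text
t: 26.28
eef_pos: [0.5145, -0.1834, 0.213]
tool_rot: [0.0, -0.707, 0.707, -0.0]
contact_force: [0.7, 0.6, 2.0]
gripper_width: 0.004
```

Request:
{"fn": "apply_moves", "kwargs": {"moves": [[[0,0,0.04],[0,0,0],-1],[[0,0,0.04],[0,0,0],-1]]}}

```text
t: 26.52
eef_pos: [0.5145, -0.1833, 0.2124]
tool_rot: [0.0, -0.707, 0.707, -0.0]
contact_force: [0.5, 0.9, 4.6]
gripper_width: -0.0
```

Request:
{"fn": "apply_moves", "kwargs": {"moves": [[[0,0,-0.3],[0,0,0],-1],[[1.9,0,-0.3],[0,0,0],-1],[[3.8,0,-0.3],[0,0,0],-1],[[5.57,0,-0.3],[0,0,0],-1],[[5.57,0,-0.12],[0,0,0],-1],[[5.57,0,-0.04],[0,0,0],-1],[[5.57,0,-0.04],[0,0,0],-1]]}}

```text
t: 27.4
eef_pos: [0.5147, -0.3215, 0.213]
tool_rot: [0.0, 0.708, -0.707, -0.0]
contact_force: [-0.4, 0.0, 1.0]
gripper_width: -0.002
```

Request:
{"fn": "apply_moves", "kwargs": {"moves": [[[0,0,0.04],[0,0,0],-1],[[0,0,0.04],[0,0,0],-1]]}}

```text
t: 27.65
eef_pos: [0.515, -0.3217, 0.2123]
tool_rot: [-0.0, 0.707, -0.707, 0.0]
contact_force: [-1.8, 1.2, 4.8]
gripper_width: 0.004
```

Request:
{"fn": "apply_moves", "kwargs": {"moves": [[[0,0,-0.3],[0,0,0],-1],[[-1.4,1.4,-0.3],[0,0,0],-1],[[-2.8,2.78,-0.3],[0,0,0],-1],[[-2.8,2.78,-0.12],[0,0,0],-1],[[-2.8,2.78,-0.04],[0,0,0],-1],[[-2.8,2.78,-0.04],[0,0,0],-1]]}}

```text
t: 28.4
eef_pos: [0.4461, -0.2531, 0.213]
tool_rot: [0.0, -0.707, 0.707, -0.0]
contact_force: [0.1, 0.2, 1.2]
gripper_width: -0.001
```

Request:
{"fn": "apply_moves", "kwargs": {"moves": [[[0,0,0.04],[0,0,0],-1],[[0,0,0.04],[0,0,0],-1]]}}

```text
t: 28.65
eef_pos: [0.4459, -0.2531, 0.2123]
tool_rot: [0.0, -0.707, 0.707, -0.0]
contact_force: [-1.0, 0.4, 3.9]
gripper_width: 0.002
```

Request:
{"fn": "apply_moves", "kwargs": {"moves": [[[0,0,-0.3],[0,0,0],-1],[[0,-2.0,-0.3],[0,0,0],-1],[[0,-4.0,-0.3],[0,0,0],-1],[[0,-5.57,-0.3],[0,0,0],-1],[[0,-5.57,-0.12],[0,0,0],-1],[[0,-5.57,-0.04],[0,0,0],-1],[[0,-5.57,-0.04],[0,0,0],-1]]}}

```text
t: 29.52
eef_pos: [0.5838, -0.2527, 0.2132]
tool_rot: [-0.0, -0.707, 0.707, -0.0]
contact_force: [0.7, 0.7, 1.3]
gripper_width: -0.003
```

Request:
{"fn": "apply_moves", "kwargs": {"moves": [[[0,0,0.04],[0,0,0],-1],[[0,0,0.04],[0,0,0],-1]]}}

```text
t: 29.78
eef_pos: [0.5841, -0.2528, 0.2125]
tool_rot: [-0.0, -0.707, 0.707, -0.0]
contact_force: [-0.9, 0.7, 4.4]
gripper_width: 0.0
```

All four points are now level: +y 0.2133, -y 0.2132, -x 0.2131, +x 0.2133, so the tilt is under 0.002 rad. Next is the pot.

Request:
{"fn": "apply_moves", "kwargs": {"moves": [[[0,0,-1.2],[0,0,0],1],[[-2.0,0.2,-2.0],[0,0,0.2],1],[[-17.4,1.08,-1.8],[0,0,0.93],1],[[-17.4,1.08,-1.8],[0,0,0.93],1],[[-17.4,1.08,-1.8],[0,0,0.93],1],[[-17.4,1.08,-1.8],[0,0,0.93],1],[[-17.4,1.08,-1.8],[0,0,0.93],1],[[-17.4,1.08,-1.8],[0,0,0.93],1],[[-17.4,1.08,-1.8],[0,0,0.93],1],[[-17.4,1.08,-1.8],[0,0,0.93],1],[[-17.4,1.08,-1.8],[0,0,0.93],1]]}}

```text
t: 31.15
eef_pos: [0.5579, 0.1799, 0.2566]
tool_rot: [-0.001, -0.646, 0.763, -0.0]
contact_force: [0.3, -0.1, 0.5]
gripper_width: 0.999
```

```bash
python3 st.py .559 .182 .0845
python3 - <<'E'
from station import *; from h import *
o=get_obs();c=read_camera("wrist");cv2.imwrite("pics/w2.png",c["color"][:,:,::-1])
np.savez("w2.npz",p=o["eef_pos"],q=o["tool_rot"],K=c["mtx"],H=c["hand_eye"])
for n in("top","scene"):
    c=read_camera(n);cv2.imwrite(f"pics/{n}1.png",c["color"][:,:,::-1])
E
```

```text
t 31.15 pos [0.5579 0.1799 0.2566] F [ 0.28 -0.15  0.48] w 0.999 v 0.0088
toolx [-0.1649 -0.9863  0.0018] z [-5.0e-04 -1.7e-03 -1.0e+00]
shift units [-0.104 -0.03   6.882]
```

View pics/w2.png

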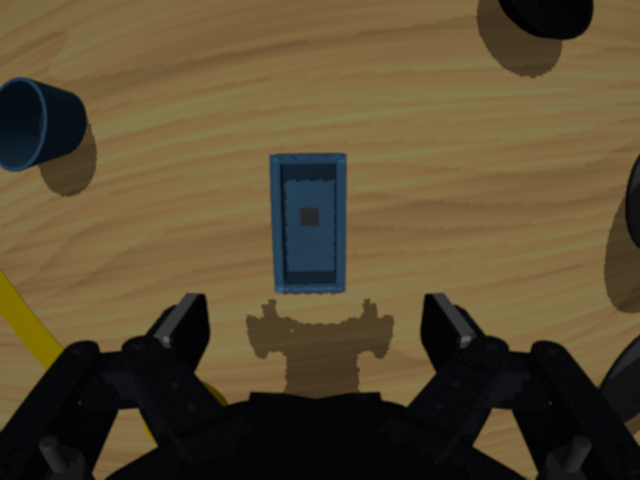

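The wrist view shows the pot rim with corners at about (270,154), (347,154), (275,292) and (345,292), nearly aligned with the jaws.

Run:
```python
from h import *
d=np.load("w2.npz");K,H=d["K"],d["H"]
uv=np.array([[270,154],[347,154],[275,292],[345,292.]])
dd=(uv-[K[0,2],K[1,2]]);r=np.linalg.norm(dd,axis=1);th=r/K[0,0]
ray=np.c_[np.sin(th)*dd[:,0]/r,-np.sin(th)*dd[:,1]/r,-np.cos(th)]
rt=ray@H[:3,:3].T; o=H[:3,3]; R0=Q(d["q"])
w=R0.apply(rt); e=d["p"]+R0.apply(o)
P=e+w*((.048-e[2])/w[:,2])[:,None]
print(P.round(4),P.mean(0).round(4)); print(np.linalg.norm(P[0]-P[1]),np.linalg.norm(P[0]-P[2]),np.linalg.norm(P[1]-P[3]))
v=P[0]+P[1]-P[2]-P[3];print("yaw",np.degrees(np.arctan2(v[1],v[0])))
tx=R0.apply([1,0,0]);print("toolx yaw",np.degrees(np.arctan2(tx[1],tx[0])))
print("rel tool mm",(R0.inv().apply(P.mean(0)-d["p"])*1000).round(1))
```

```text
[[0.6175 0.2033 0.048 ]
 [0.6078 0.1467 0.048 ]
 [0.508  0.2209 0.048 ]
 [0.4985 0.1644 0.048 ]] [0.5579 0.1838 0.048 ]
0.05744811585162013 0.11093299191560928 0.11074061151470987
yaw -9.159961374448942
toolx yaw -99.49205950854952
rel tool mm [ -4.3   0.6 208.5]
```

Request:
{"fn": "apply_moves", "kwargs": {"moves": [[[-0.16,0.02,1.5],[0,0,0],1],[[-0.16,0.02,3.5],[0,0,0],1],[[-0.16,0.02,5.5],[0,0,0],1],[[-0.16,0.02,6.5],[0,0,0],1],[[-0.16,0.02,6.9],[0,0,0],1],[[-0.16,0.02,6.9],[0,0,0],1],[[-0.16,0.02,6.9],[0,0,0],-1],[[-0.16,0.02,6.9],[0,0,0],-1],[[-0.16,0.02,6.9],[0,0,0],-1],[[-0.16,0.02,6.9],[0,0,0],-1],[[-0.16,0.02,6.9],[0,0,0],-1],[[-0.16,0.02,6.9],[0,0,0],-1],[[-0.16,0.02,6.9],[0,0,0],-1]], "force": 40}}

```text
t: 32.92
eef_pos: [0.5587, 0.1867, 0.0858]
tool_rot: [0.001, -0.647, 0.762, -0.001]
contact_force: [-0.9, -0.8, 7.4]
gripper_width: 0.65
```

```bash
python3 st.py
```

```text
t 32.925 pos [0.5587 0.1867 0.0858] F [-0.86 -0.78  7.38] w 0.65 v 0.0021
toolx [-0.1622 -0.9868 -0.001 ] z [ 2.4e-03  6.0e-04 -1.0e+00]
```

Grip holds: opening 0.65, which is 55 mm, the pot's width. Lift and carry.

Request:
{"fn": "apply_moves", "kwargs": {"moves": [[[0,0,-0.5],[0,0,0],-1],[[0,0,-2.0],[0,0,0],-1],[[0,0,-4.0],[0,0,0],-1],[[0,0,-6.0],[0,0,0],-1],[[0,0,-8.0],[0,0,0],-1],[[0,0,-8.6],[0,0,0],-1],[[0,0,-8.6],[0,0,0],-1]]}}

```text
t: 33.8
eef_pos: [0.5576, 0.1864, 0.2997]
tool_rot: [0.0, -0.647, 0.762, -0.0]
contact_force: [-1.0, -0.0, -4.4]
gripper_width: 0.647
```

```bash
python3 st.py .516 -.252 .295
python3 - <<'E'
from h import *
# wrist pic 1: plate rim visible vs prediction for level-ish plate, pose then
im=cv2.imread("pics/w1.png");hsv=cv2.cvtColor(im,cv2.COLOR_BGR2HSV)
d=np.load("w2.npz");K,H=d["K"],d["H"]
p=np.array([.516,-.1824,.2213]);R0=Q([0,.70711,-.70711,0])
# by-eye check: overlay predicted rim with fitted centre and initial tilt
def pj(P):
    c=(R0.inv().apply(P-p)-H[:3,3])@H[:3,:3]
    n=np.hypot(c[:,0],c[:,1]);th=np.arctan2(n,-c[:,2])
    return np.c_[K[0,2]+K[0,0]*th*c[:,0]/n,K[1,2]-K[0,0]*th*c[:,1]/n]
m=((hsv[:,:,1]>150)&(hsv[:,:,0]<16)).astype(np.uint8)
a=np.linspace(0,2*np.pi,200)
def ring(cx,cy):
    x=.095*np.cos(a);y=.095*np.sin(a)
    return pj(np.c_[cx+x,cy+y,.1408-.0173*x+.033*y])
k=cv2.morphologyEx(m,cv2.MORPH_OPEN,np.ones((5,5)));n,l,s,_=cv2.connectedComponentsWithStats(k);k=(l==1+s[1:,4].argmax()).astype(np.uint8)
ed=cv2.findContours(k,0,cv2.CHAIN_APPROX_NONE)[0];ed=max(ed,key=len)[:,0].astype(float)
ed=ed[(ed[:,1]<260)]
def res(q):
    h=ring(*q).astype(np.float32).reshape(-1,1,2)
    return [cv2.pointPolygonTest(h,tuple(map(float,e)),True) for e in ed]
r=least_squares(res,[.516,-.2525],diff_step=1e-3,loss="soft_l1");print(r.x,np.abs(r.fun).mean(),len(ed))
E
```

```text
t 33.8 pos [0.5576 0.1864 0.2997] F [-0.96 -0.05 -4.4 ] w 0.647 v 0.0408
toolx [-1.618e-01 -9.868e-01 -3.000e-04] z [ 8.e-04  1.e-04 -1.e+00]
shift units [17.575 -1.196  0.185]
[ 0.51500796 -0.25242368] 1.0718249900335555 500
```

The wrist view puts the plate centre at (0.515, -0.2524), which agrees with the other views.

Request:
{"fn": "apply_moves", "kwargs": {"moves": [[[1.0,-0.07,0],[0,0,0],-1],[[3.0,-0.2,0],[0,0,0],-1],[[5.0,-0.34,0],[0,0,0],-1],[[7.0,-0.48,0],[0,0,0],-1],[[9.0,-0.61,0],[0,0,0],-1],[[11.0,-0.75,0],[0,0,0],-1],[[13.0,-0.88,0],[0,0,0],-1],[[15.0,-1.02,0],[0,0,0],-1],[[16.5,-1.12,0],[0,0,0],-1],[[17.3,-1.16,0],[0,0,0],-1],[[17.58,-1.18,0],[0,0,0],-1],[[17.58,-1.18,0],[0,0,0],-1],[[17.58,-1.18,0],[0,0,0],-1]]}}

```text
t: 35.42
eef_pos: [0.5162, -0.2501, 0.2993]
tool_rot: [0.0, -0.648, 0.761, 0.0]
contact_force: [-0.7, 0.1, -2.7]
gripper_width: 0.652
```

```bash
python3 st.py .5155 -.2522 .234
python3 - <<'E'
from station import *; import cv2
c=read_camera("wrist");cv2.imwrite("pics/w3.png",c["color"][:,:,::-1])
c=read_camera("scene");cv2.imwrite("pics/s3.png",cv2.resize(c["color"][100:340,60:380,::-1],None,fx=2.4,fy=2.4))
E
```

```text
t 35.425 pos [ 0.5162 -0.2501  0.2993] F [-0.65  0.11 -2.69] w 0.652 v 0.0053
toolx [-1.593e-01 -9.872e-01 -9.000e-04] z [-0.e+00  9.e-04 -1.e+00]
shift units [0.089 0.016 2.611]
```

View pics/w3.png

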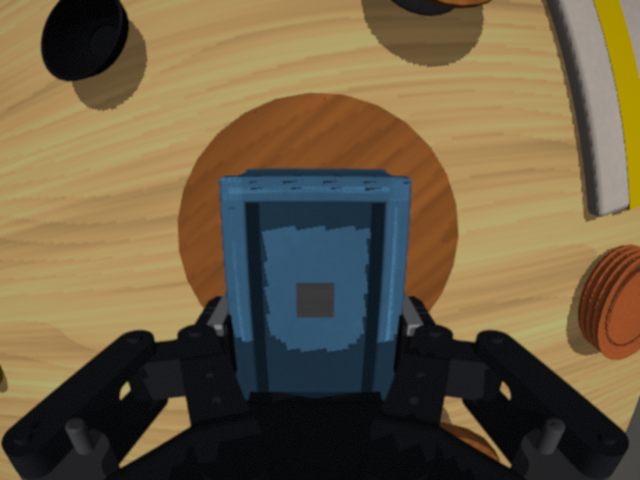

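View pics/s3.png

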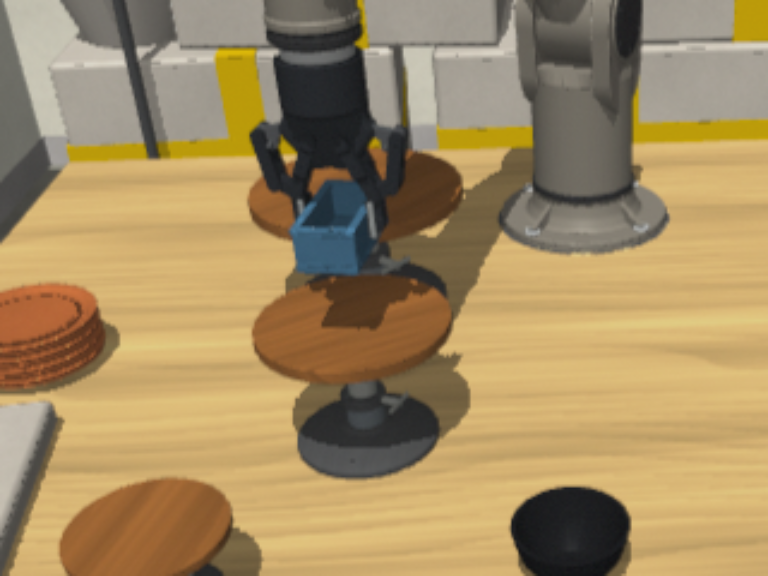

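Pot is held over the plate. Next I check for pitch in the grip by projecting the expected corners.

```bash
python3 - <<'E'
from h import *
d=np.load("w2.npz");K,H=d["K"],d["H"]
def pj(P):
    c=(np.array(P)-H[:3,3])@H[:3,:3]
    n=np.hypot(c[:,0],c[:,1]);th=np.arctan2(n,-c[:,2])
    return np.c_[K[0,2]+K[0,0]*th*c[:,0]/n,K[1,2]-K[0,0]*th*c[:,1]/n].round(1)
for pit in (-3,0,3):
    Rm=R.from_euler("x",pit,degrees=True);c=np.array([0,0,.054])
    P=np.array([[-.028,-.055,.0378],[.028,-.055,.0378],[-.028,-.055,.0828],[.028,-.055,.0828]])
    print(pit,pj(Rm.apply(P-c)+c).tolist())
E
python3 -c "
import cv2;im=cv2.imread('pics/w3.png');cv2.imwrite('pics/w3c.png',cv2.resize(im[150:310,200:430],None,fx=3.4,fy=3.4))"
```

```text
-3 [[222.1, 175.7], [406.6, 175.5], [248.1, 170.2], [380.9, 170.1]]
0 [[219.9, 179.3], [408.8, 179.1], [246.8, 167.1], [382.2, 166.9]]
3 [[217.6, 183.6], [411.1, 183.4], [245.5, 164.1], [383.5, 164.0]]
```

View pics/w3c.png

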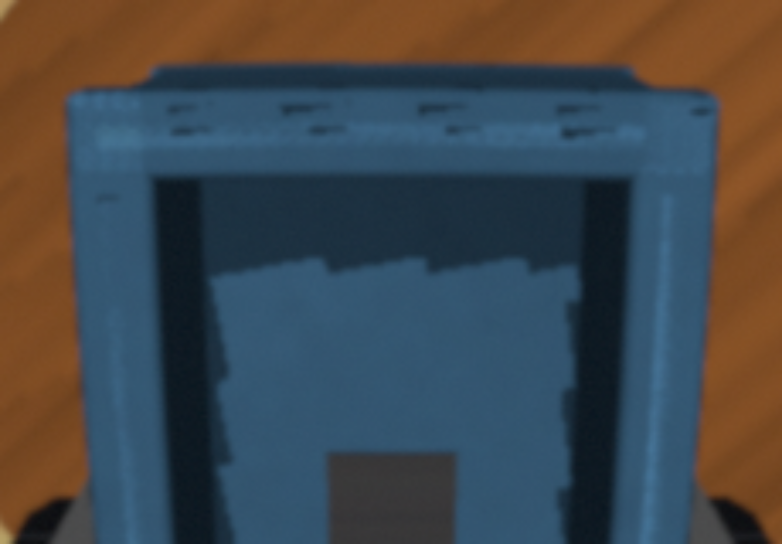

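Request:
{"fn": "apply_moves", "kwargs": {"moves": [[[0.07,0.01,0.5],[0,0,0],-1],[[0.07,0.01,1.2],[0,0,0],-1],[[0.07,0.01,1.9],[0,0,0],-1],[[0.07,0.01,2.4],[0,0,0],-1],[[0.07,0.01,2.6],[0,0,0],-1],[[0.07,0.01,2.68],[0,0,0],-1],[[0.07,0.01,2.68],[0,0,0],-1],[[0.07,0.01,2.68],[0,0,0],-1]]}}

```text
t: 36.52
eef_pos: [0.5155, -0.2538, 0.233]
tool_rot: [0.0, -0.647, 0.762, -0.0]
contact_force: [-0.0, -0.5, -3.9]
gripper_width: 0.651
```

```bash
python3 st.py .5155 -.2522 .2264
```

```text
t 36.525 pos [ 0.5155 -0.2538  0.233 ] F [-0.05 -0.46 -3.95] w 0.651 v 0.0022
toolx [-1.619e-01 -9.868e-01  2.000e-04] z [ 1.e-03 -4.e-04 -1.e+00]
shift units [-0.063  0.011  0.264]
```

Request:
{"fn": "apply_moves", "kwargs": {"moves": [[[-0.05,0,0.06],[0,0,0],-1],[[-0.05,0,0.12],[0,0,0],-1],[[-0.05,0,0.16],[0,0,0],-1],[[-0.05,0,0.16],[0,0,0],-1]]}}

```text
t: 37.02
eef_pos: [0.5153, -0.2524, 0.2283]
tool_rot: [-0.0, -0.647, 0.762, 0.0]
contact_force: [-0.2, 0.1, -2.5]
gripper_width: 0.645
```

Request:
{"fn": "apply_moves", "kwargs": {"moves": [[[0,0,0.03],[0,0,0],-1],[[0,0,0.03],[0,0,0],-1],[[0,0,0.03],[0,0,0],-1]]}}

```text
t: 37.4
eef_pos: [0.5154, -0.2525, 0.2277]
tool_rot: [-0.0, -0.647, 0.762, -0.0]
contact_force: [-0.2, 0.5, -3.2]
gripper_width: 0.652
```

Request:
{"fn": "apply_moves", "kwargs": {"moves": [[[0,0,0.03],[0,0,0],-1],[[0,0,0.03],[0,0,0],-1],[[0,0,0.03],[0,0,0],-1]]}}

```text
t: 37.78
eef_pos: [0.5154, -0.2525, 0.2269]
tool_rot: [0.0, -0.647, 0.762, -0.0]
contact_force: [-0.3, 0.1, -3.1]
gripper_width: 0.649
```

Request:
{"fn": "apply_moves", "kwargs": {"moves": [[[0,0,0.03],[0,0,0],-1],[[0,0,0.03],[0,0,0],-1],[[0,0,0.03],[0,0,0],-1]]}}

```text
t: 38.15
eef_pos: [0.5156, -0.2525, 0.2264]
tool_rot: [0.0, -0.647, 0.762, -0.0]
contact_force: [-0.3, 1.2, 1.1]
gripper_width: 0.65
```

Request:
{"fn": "apply_moves", "kwargs": {"moves": [[[0,0,0.03],[0,0,0],-1],[[0,0,0.03],[0,0,0],-1],[[0,0,0.03],[0,0,0],-1]]}}

```text
t: 38.52
eef_pos: [0.5157, -0.2525, 0.2262]
tool_rot: [0.0, -0.647, 0.762, -0.0]
contact_force: [-1.7, 0.9, 5.5]
gripper_width: 0.648
```

Contact came at the predicted height, 0.2264. I ease the load slightly and open gradually.

Request:
{"fn": "apply_moves", "kwargs": {"moves": [[[0,0,-0.02],[0,0,0],-1],[[0,0,-0.02],[0,0,0],0.3],[[0,0,-0.02],[0,0,0],0.35],[[0,0,-0.02],[0,0,0],0.4],[[0,0,-0.02],[0,0,0],0.5],[[0,0,-0.02],[0,0,0],0.7],[[0,0,-0.02],[0,0,0],1],[[0,0,-0.02],[0,0,0],1],[[0,0,-0.02],[0,0,0],1],[[0,0,-0.02],[0,0,0],1]], "force": 20}}

```text
t: 39.78
eef_pos: [0.5154, -0.2524, 0.2259]
tool_rot: [0.0, -0.647, 0.762, -0.0]
contact_force: [0.3, -0.2, -0.8]
gripper_width: 1.0
```

```bash
python3 st.py
python3 - <<'E'
from station import *; import cv2
c=read_camera("wrist");cv2.imwrite("pics/w4.png",c["color"][:,:,::-1])
E
```

```text
t 39.775 pos [ 0.5154 -0.2524  0.2259] F [ 0.3  -0.15 -0.77] w 1.0 v 0.0022
toolx [-0.1618 -0.9868  0.    ] z [ 1.e-04 -0.e+00 -1.e+00]
```

View pics/w4.png

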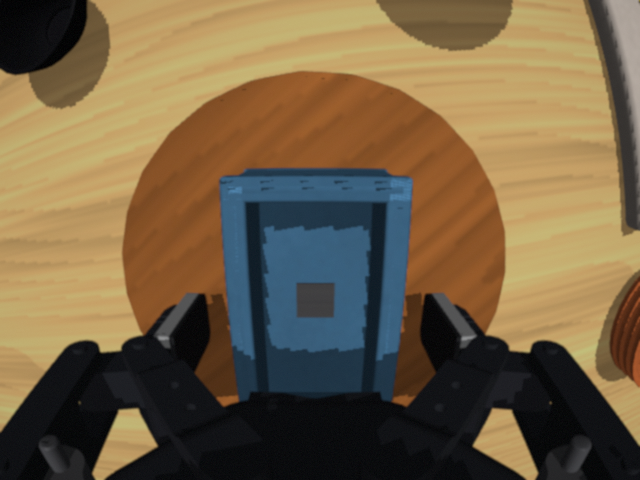

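The jaws are clear of the pot on both sides, with pads at cols 200 and 430 and pot walls at cols 222 to 410, and the pot has not moved. I retreat straight up.

Request:
{"fn": "apply_moves", "kwargs": {"moves": [[[0,0,-0.5],[0,0,0],1],[[0,0,-1.5],[0,0,0],1],[[0,0,-3.0],[0,0,0],1],[[0,0,-4.5],[0,0,0],1],[[0,0,-5.5],[0,0,0],1],[[0,0,-5.5],[0,0,0],1],[[0,0,-5.5],[0,0,0],1],[[0,0,-5.5],[0,0,0],1]]}}

```text
t: 40.83
eef_pos: [0.5149, -0.2523, 0.3622]
tool_rot: [-0.001, -0.647, 0.762, 0.001]
contact_force: [0.1, 0.7, -0.2]
gripper_width: 0.999
```

```bash
python3 st.py
python3 - <<'E'
from station import *; import cv2
c=read_camera("wrist");cv2.imwrite("pics/w5.png",c["color"][:,:,::-1])
c=read_camera("scene");cv2.imwrite("pics/s5.png",cv2.resize(c["color"][160:300,120:290,::-1],None,fx=4,fy=4))
c=read_camera("scene");cv2.imwrite("pics/s5f.png",c["color"][:,:,::-1])
E
```

```text
t 40.825 pos [ 0.5149 -0.2523  0.3622] F [ 0.14  0.67 -0.21] w 0.999 v 0.0039
toolx [-1.618e-01 -9.868e-01 -5.000e-04] z [-2.1e-03  8.0e-04 -1.0e+00]
```

View pics/w5.png

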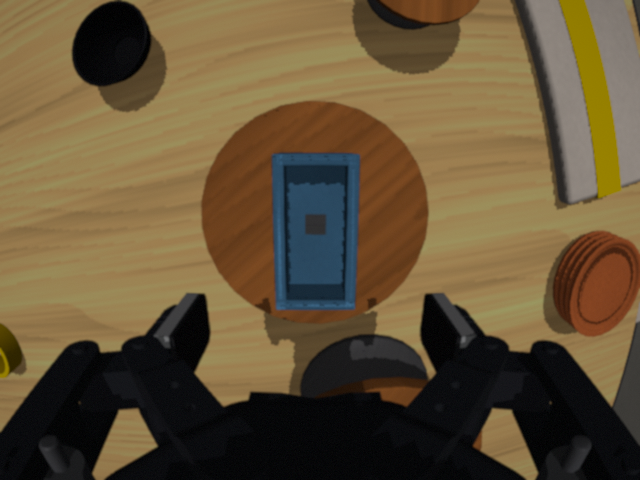

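View pics/s5.png

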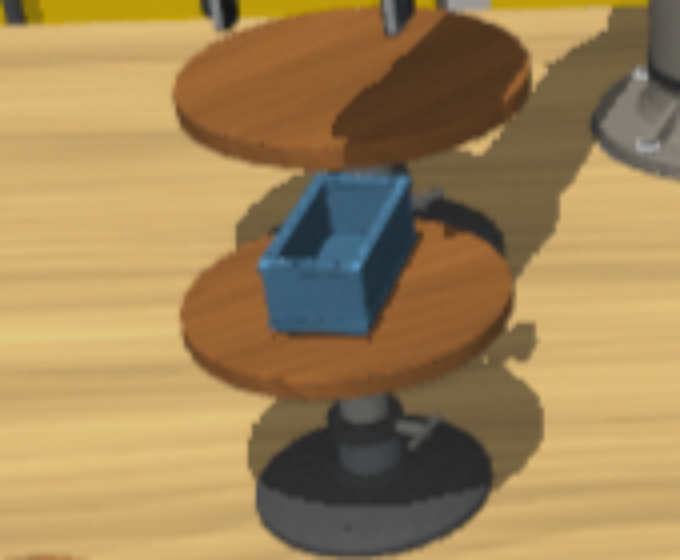

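View pics/s5f.png

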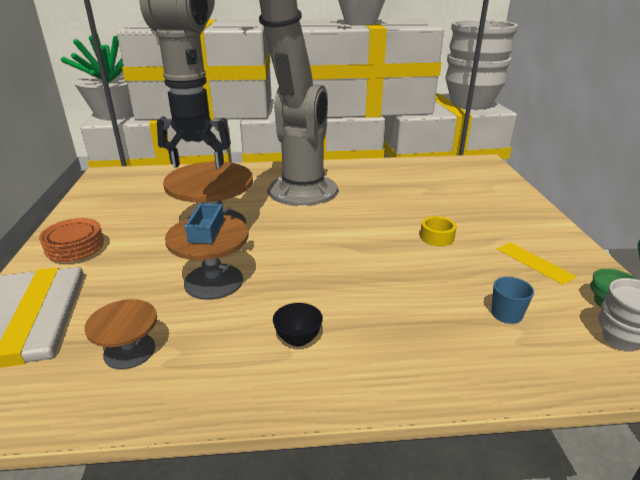

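The pot stands on the middle of the plate and the bystanders look unmoved. One numeric check of centring.

Run:
```python
from station import *; from h import *
o=get_obs();d=np.load("w2.npz");K,H=d["K"],d["H"]
uv=np.array([[273,154],[359,154],[277,309],[355,309.]])
dd=(uv-[K[0,2],K[1,2]]);r=np.linalg.norm(dd,axis=1);th=r/K[0,0]
ray=np.c_[np.sin(th)*dd[:,0]/r,-np.sin(th)*dd[:,1]/r,-np.cos(th)]
R0=Q(o["tool_rot"]);w=R0.apply(ray@H[:3,:3].T);e=o["eef_pos"]+R0.apply(H[:3,3])
P=e+w*((.1886-e[2])/w[:,2])[:,None];print(P.mean(0).round(4),np.linalg.norm(P[0]-P[2]),np.linalg.norm(P[0]-P[1]))
a=np.load("m_top_black_bowl_0.npy")
for q in ["black_bowl","tape_roll","glazed_cup"]:
    read_camera("scene")
    print(q,[(np.round(x["pixel"]),round(x["conf"],2)) for x in look_for("scene",q)][:1])
print(hand_in())
```

```text
[ 0.5157 -0.2533  0.1886] 0.11080792714344183 0.05621050356985754
black_bowl [(array([323., 300.]), 0.63)]
tape_roll [(array([231., 438.]), 0.73)]
glazed_cup [(array([300., 507.]), 0.71)]
the job is handed in; nothing more can be done
None
```

The plate is level, the pot stands upright in the middle of it, and the job is handed in at about 41 s of the 72 s allowed.

**Levelling:** Four light touches showed a tilt of about 0.037 rad, with the (-x, +y) side high. I pressed that side down, overshot slightly, then pressed the opposite side back. One re-touch came in too deep at about 13 N and slipped the plate to about 0.015 rad, so I pressed once more. The last four touches, all within 0.2 mm, put the remaining tilt under about 0.002 rad. No force I read on the stand passed about 16 N, sideways force included, but I only read it at the end of each move.

**Placing the pot:** I gripped it across its width and set it down at the predicted height with about 9 N on the plate, including its own weight. I then opened the jaws slowly and withdrew straight up without touching the stand again.

**Last checks:**
- **Centring:** the wrist camera puts the pot at (0.516, -0.253), within about 1 mm of the plate centre.
- **Upright:** the pictures show it standing flat on the plate. I did not touch the plate again to re-measure level with the pot on it.
- **Bystanders:** they show at the same pixels as at the start, within about 2 px.
- **Disagreement:** the first camera estimate gave a tilt of about 0.054 rad on the +y side. I trusted the touches, which fell inside the stated range.

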